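# Clamp the torch in the chuck stand and spotlight the porcelain

## Robot

A 7-joint arm with a two-finger parallel gripper is mounted at the origin on the work surface. World frame = base frame: x ahead of the robot, y to its left, z up, the work surface at z = 0. Lengths are in m, angles in degrees, forces in N, time in s.
With the tool pointing down it reaches from about 0.425 to 0.875 m from the base axis. Payload 4.7 kg.
Tool frame: the origin (TCP) lies between the finger pads; the fingertips stand 19 mm ahead of it and the grasp point (between the pads) is the TCP; x points along the fingers, z is the direction in which the jaws open and shut, and the axes are right-handed (so a half turn about x gives the same grasp; the last joint's range is limited). The gripper opens to 87 mm and grips with 3 to 60 N. Pads are 19 mm wide; open, the fingers measure 117 mm over their backs; the gripper's body (75 mm by 190 mm) begins 51 mm behind the grasp point.
Start: joints at [-75.052, 18.392, -4.016, 83.108, 1.295, 78.541, -3.26], TCP at [0.159, 0.63, 0.242] pointing down, gripper open.
Joint ranges: [-163.93, 163.93], [-17.29, 119.83], [-79.2, 71.16], [3.27, 140.29], [-89.18, 269.18], [5.43, 117.66], [-154.24, 154.24]. Speed limits (degrees/s): [147.25, 147.25, 180, 180, 180, 180, 180].

## Interface

Orientations are given as [roll, pitch, yaw] about the fixed x, y, z axes, in that order (R = Rz(yaw) Ry(pitch) Rx(roll)).
In Python, from cell import monitor, read_camera, camera_model, env, regions_of gives the robot as it stands. The module is installed in compiled form; this text tells all that it offers.
- The arm moves only by the tool step_arm, never from a script. Its argument "deltas" is a list of rows, each a list of 5 numbers: the gripper's target within -1 to 1 (fully open at 1, half-way at 0, shut at -1), then the shift along the tool's x, y, z in m, then the turn about the tool's x in degrees. A call has 1 to 12 rows; each row is the pose to reach, as a shift and turn from the pose commanded when the call began, along the tool's axes at that moment; what a row does not reach only later rows make up. A row lasts 1/8 s, in which the tool goes at most 62.5 mm and 10.7 degrees, less where a joint would pass 70% of its speed; a pose out of reach is approached as far as the arm can. A call with a gripper value outside its range is refused whole. The fingers move at their own pace and stop on an object; "newtons" is the grip in N (left out, the last holds). Time passes only in rows, so rows that repeat a pose let the fingers close. It gives the time, the measured TCP pose, the force and the opening at its end, in the units of the state.
- monitor.get_obs(): the state, without advancing time (a new reading comes with each control period).
- read_camera(name): name is "scene" or "top"; returns (picture, depth): 384x512x3 uint8, red, green, blue; 384x512 float32, m along the optical axis (not along the pixel's ray), 0 where there is no reading.
- camera_model(name): a dict with "fx", "fy", "cx", "cy" (pixels), "xyz" and "attitude" of the camera in the world. Camera axes: x right, y down, z forward; pixel columns grow to the right and rows downward; lengths in m; the calibration is good to about 2 mm. A picture is of the moment at which its call begins. camera_model takes no time and is no camera call.
- env.sign_off(): hands the job in, once; it reports no verdict.
Trained networks look in the newest picture that a camera, given by its name, has taken for a name from the list of things; names that differ only in an ending like _2 or _b are one class to them, and where a whole thing is asked for, a point or a joint stands for the part that bears it (a point fixed in the world has none). Each returns a list of dicts, best first, with "p" (0 to 1); they miss things now and then, are a little off and sometimes report something else, mostly with a low value. They report only what shows in the picture. A call takes as long as a camera call. They do not tell look-alikes from the thing itself.
- regions_of(camera, thing): "pixels" (384x512 bool, what is visible of it) and "pixel" ([column, row] in pixels, amid what is visible of it).
The state is a dict: "time_s": time; "qpos": joint angles; "joint_velocities": joint speeds; "effort": joint torques, N m; "tool_pos": TCP position; "tool_rot": TCP orientation; "force": force on the tool from outside, world axes, zero at the start; "wrist_torque": the same for the moment, N m; "grip_width": finger opening in m.
Only numpy, scipy, OpenCV 4.12 (cv2) and the standard library are available. Lean on these libraries where they do the work, as an engineer would, in place of code of your own. Each camera call takes 0.05 s, during which the arm holds its last target. There are 200 camera calls.

## Task

Set up the torch as a spotlight for a photo of the porcelain tiers. Lay it, lens forward, in the stand's V-shaped cradle in front of the chuck, push it back until its tail is fully home against the stop between the jaws, then press the orange lever to turn the chuck sleeve until all three jaws grip the torch firmly. Finally swing the stand's head round by its orange tiller post so that the torch points squarely at the middle of the porcelain stack, and leave the porcelain, dispenser, coaster and spinning top where they are.

Things in the scene. Friction and masses are not known exactly. Their poses are not given: they have to be found in the camera images.
- torch: Black aluminium torch lying on the table, 180 mm long, round tube 32 mm in diameter; its last 36 mm at the lens end is a 32 x 32 mm square head that stops it rolling. Origin on its axis at mid-length, x axis towards the lens (lens face at x = +90 mm, tail face at x = -90 mm). 0.22 kg.
- torch_tail (a point): Middle of the torch's tail face, same axes as the torch.
- chuck (a point): Point where the stand's vertical swivel axis crosses the chuck's level axis, 100 mm above the table; turns with the head. x axis: forward along the chuck's axis, the way the torch shall shine; z up; y left. Below it a spine 30 mm wide (top 47 mm under the axis) and a fixed round grey foot, 150 mm wide, 30 mm high.
- stop (a point): Middle of the stop face deep in the chuck where the torch's tail ends up, 45 mm behind chuck, same axes. From here forward: three steel jaws from 2 to 26 mm, their open mouth 44 mm wide; black sleeve, 88 mm in diameter, from 29 mm behind to 17 mm ahead. A tail 35 to 40 mm ahead of here is just clear of the jaws.
- cradle (a point): Middle of the cradle on the chuck's axis, 46 mm ahead of chuck, same axes. Two V forks, 10 mm thick, 52 mm wide over their tips (tips about level with the axis), 41 mm behind and 42 mm ahead of here, carry the torch's tube on the chuck's axis; between them 72 mm is free for fingers, down to 47 mm below the axis.
- sleeve (a joint): Turn of the chuck sleeve about the chuck's axis (rad): 0 jaws fully open, grows as the lever is pressed down; jaws move in 9 mm per rad together and meet the torch at about 0.67; friction holds the sleeve where it is left, a firm press (about 10 to 20 N on the lever) is needed to clamp. End stop at 1.3.
- lever (a point): Outer end of the sleeve's orange lever, 104 mm from the chuck's axis, at x = -51 mm in the frame of chuck, on the head's left (+y) side, 30 degrees above the level at joint 0 and sinking as the joint grows (level at 0.52). The lever is a flat paddle 26 mm wide (along the chuck's axis), 8 mm thick, 60 mm free length (44 to 104 mm from the axis).
- jaw0: Top jaw, steel, 24 x 12 x 12 mm; origin on the chuck's axis plus its travel.
- jaw1: Lower left jaw (seen along +x), like the top one.
- jaw2: Lower right jaw, like the top one.
- swivel (a joint): Turn of the stand's head on its foot (rad), counter-clockwise from above positive, range -1.2 to 1.2; stiff, stays where it is left (about 2 N at the tiller moves it).
- tiller (a point): Top centre of the orange tiller post, 20 mm in diameter, upright, at the rear of the head, 140 mm behind the swivel axis; its top is 112 mm above the table, free for 60 mm below its top. Push or pinch it from above.
- dishes: Stack of three white porcelain tiers with a lid, 120 mm in diameter, 140 mm high; the thing to be lit. Origin at the middle of its underside, z up.
- dispenser: Clear plastic push dispenser, empty, 66 mm in diameter, 147 mm high with a white pump head; origin at the middle of its underside. Bystander.
- coaster: Sage green hard silicone coaster, 96 mm in diameter, 7 mm thick; origin at the middle of its underside. Bystander.
- top: Varnished wooden spinning top, 64 mm in diameter, 80 mm long, lying on its side; origin on its axis at the widest rim. Bystander.
Things that resemble listed ones, but are neither listed nor needed, are in the scene too. Several things have the shape of the torch; the one meant has the colours described above.

How it is judged:
By the outcome, as a careful person would: the job done as asked, in the order asked, and still so for the second after the job is handed in, with the robot touching nothing.
It also fails if it takes over 69 s, if anything falls off the work surface, if the arm or the gripper's body presses on something with over 40 N, if the wrist force passes 120 N, or if a joint passes its speed limit or range.

## Working session

There is one attempt and no reset: what is moved stays moved. The work goes in short steps, Python scripts to look and compute and a tool call to move; the robot and the scene stay as the last step left them, time stands still between calls to the robot, and variables do not carry over. Pictures are saved under pics/ and viewed, about 8 in all and at most 12, crops included, and the job is handed in when it is done.

Besides the shell and the picture viewer there is one more tool, called by a JSON object that holds its "fn" and its "kwargs". step_arm: Moves the arm, as the interface text tells. Its arguments: {"type":"object","properties":{"deltas":{"type":"array"},"newtons":{"type":"number"}},"required":["deltas"]}

```bash
mkdir -p pics
cat > h.py <<'E'
import numpy as np, cv2
from scipy.spatial.transform import Rotation as R
from cell import monitor, read_camera, camera_model, env, regions_of
def cam(n):
    m=camera_model(n); a=np.array(m['attitude'],float)
    Rm=a if a.shape==(3,3) else R.from_euler('xyz',a,degrees=True).as_matrix()
    return m,Rm,np.array(m['xyz'])
def cloud(n,depth):
    m,Rm,t=cam(n); v,u=np.mgrid[:384,:512]
    P=np.stack([(u-m['cx'])/m['fx']*depth,(v-m['cy'])/m['fy']*depth,depth],-1)
    W=P@Rm.T+t; W[depth<=0]=np.nan; return W
def save(n,img): cv2.imwrite('pics/'+n+'.png',img[...,::-1])
E
python3 - <<'E'
from h import *
o=monitor.get_obs(); print(o)
ims=[]
for n in ('top','scene'):
    print(camera_model(n))
    p,d=read_camera(n); W=cloud(n,d); np.savez(n+'.npz',p=p,W=W); save(n+'0',p)
    for t in ('torch','chuck','lever','tiller','dishes','cradle','jaw0'):
        for r in regions_of(n,t)[:4]:
            w=W[r['pixels']]
            print(n,t,round(r['p'],2),np.round(r['pixel']),r['pixels'].sum(),np.round(np.nanmedian(w,0),3),np.round(np.nanmax(w[:,2]),3))
E
```

```text
{'time_s': 0.0, 'qpos': array([-75.05265495,  18.44023003,  -4.01550887,  83.17470702,
         1.29620473,  78.5385146 ,  -3.26039674]), 'joint_velocities': array([ 0.06599588,  0.05637901, -0.02357311, -0.03054336, -0.04636759,
        0.02080065,  0.05020274]), 'effort': array([ 1.93524215e-04, -4.91285598e+01, -4.04053247e-01, -3.12533891e+01,
       -6.40400453e-02,  4.38581093e-02,  1.70417215e-04]), 'tool_pos': array([0.15871542, 0.62980648, 0.2404499 ]), 'tool_rot': array([-176.40545748,   89.89164193, -100.54323484]), 'force': array([ 0.35693331, -0.40381758,  1.02664375]), 'wrist_torque': array([-0.01299086,  0.04818426,  0.0107134 ]), 'grip_width': 0.0867551903776557}
{'fx': 387.71118328325844, 'fy': 387.71118328325844, 'cx': 260.0016745333896, 'cy': 200.27209132538349, 'xyz': array([ 0.41888462, -0.12819433,  1.28206881]), 'attitude': array([-174.84973519,   -0.17884729,  -90.80200336])}
top torch 0.95 [263. 255.] 461 [ 0.35  -0.134  0.031] 0.038
top torch 0.86 [325. 223.] 511 [ 0.458 -0.346  0.03 ] 0.039
top torch 0.85 [394. 238.] 599 [ 0.404 -0.567  0.03 ] 0.039
top tor
[... 492 characters left out ...]
117, 'fy': 499.67400747329117, 'cx': 260.9557457224638, 'cy': 184.82675391968448, 'xyz': array([ 1.41868619, -0.0454075 ,  1.31663527]), 'attitude': array([-143.48564002,    0.22228946,   94.93080659])}
scene torch 0.93 [195. 182.] 611 [ 0.464 -0.347  0.028] 0.04
scene torch 0.86 [131. 167.] 462 [ 0.422 -0.567  0.03 ] 0.042
scene torch 0.86 [139. 217.] 706 [ 0.626 -0.491  0.028] 0.04
scene torch 0.75 [206. 141.] 466 [ 0.293 -0.332  0.028] 0.042
scene chuck 0.21 [287. 205.] 1458 [ 0.572 -0.048  0.098] 0.151
scene tiller 0.64 [290. 205.] 1612 [ 0.57  -0.049  0.091] 0.151
scene dishes 0.75 [381. 251.] 1913 [0.725 0.22  0.115] 0.144
scene cradle 0.87 [286. 204.] 1510 [ 0.571 -0.048  0.096] 0.151
```

View pics/top0.png

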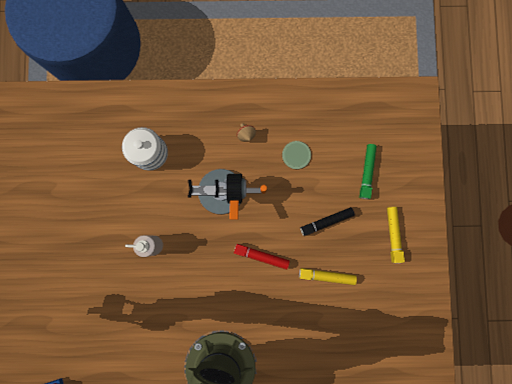

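View pics/scene0.png

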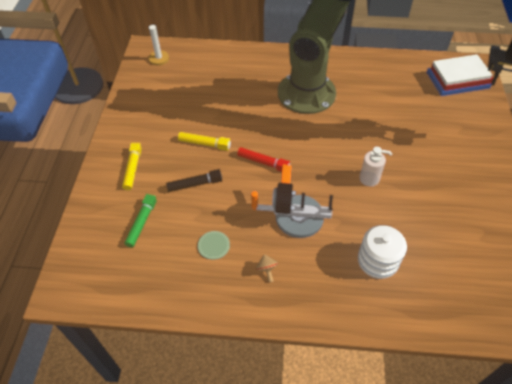

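Run:
```python
from h import *
for n in ('top','scene'):
    f=np.load(n+'.npz'); p,W=f['p'].astype(int),f['W']
    hsv=cv2.cvtColor(f['p'],cv2.COLOR_RGB2HSV)
    X,Y,Z=W[...,0],W[...,1],W[...,2]
    tb=(abs(X-.55)<.06)&(abs(Y+.22)<.03); print(n,'table z',np.nanmedian(Z[tb]))
    m=(abs(X-.46)<.08)&(abs(Y+.35)<.12)&(Z>.012)&(Z<.06)&(hsv[...,2]<90)
    q=W[m]; c=q[:,:2].mean(0); u=np.linalg.svd(q[:,:2]-c,full_matrices=False)[2][0]; u*=np.sign(u[1])
    s=(q[:,:2]-c)@u; w=(q[:,:2]-c)@np.array([-u[1],u[0]])
    print('torch',m.sum(),c,'u',u,np.degrees(np.arctan2(u[1],u[0])),s.min(),s.max())
    for a in np.arange(-.09,.1,.02):
        k=abs(s-a)<.01; print('  %.2f n%d z%.3f w %.3f..%.3f'%(a,k.sum(),np.median(q[k,2]),w[k].min(),w[k].max()) if k.any() else a)
    st=(abs(X-.56)<.16)&(abs(Y+.05)<.2)&(Z>.012)
    org=st&(hsv[...,0]<14)&(hsv[...,1]>200)&(hsv[...,2]>150)
    k,l,stt,cc=cv2.connectedComponentsWithStats(org.astype('uint8'))
    for i in range(1,k):
        if stt[i,4]>8: print('orange',stt[i,4],cc[i],np.nanmin(W[l==i],0),np.nanmax(W[l==i],0),np.nanmedian(W[l==i],0))
    ft=st&(Z<.045)&(Z>.02)&(X>.45); print('foot',np.nanmin(W[ft],0),np.nanmax(W[ft],0))
    dm=(abs(X-.7)<.12)&(abs(Y-.21)<.12)&(Z>.02); print('dish',np.nanmin(W[dm],0),np.nanmax(W[dm],0))
    for zl in ((.10,.13),(.13,.16)):
        k=dm&(Z>zl[0])&(Z<zl[1]); print('  ',zl,k.sum(),np.nanmin(W[k],0)[:2],np.nanmax(W[k],0)[:2])
p=np.load('top.npz')['p'];a=cv2.resize(p[165:245,175:365],(760,320),interpolation=2)
p=np.load('scene.npz')['p'];b=cv2.resize(p[155:240,155:345],(640,286),interpolation=2)
b=np.pad(b,((0,0),(0,120),(0,0)));save('z1',np.vstack([a,b[:280]]))
```

```text
top table z 0.00040266429452373576
torch 527 [ 0.46140697 -0.35322266] u [-0.36034947  0.93281738] 111.12165986512969 -0.08919915508007148 0.08991969757831055
  -0.09 n27 z0.029 w -0.014..0.015
  -0.07 n60 z0.029 w -0.015..0.016
  -0.05 n59 z0.030 w -0.015..0.016
  -0.03 n60 z0.029 w -0.016..0.016
  -0.01 n60 z0.030 w -0.015..0.016
  0.01 n61 z0.030 w -0.015..0.015
  0.03 n60 z0.029 w -0.015..0.015
  0.05 n44 z0.030 w -0.015..0.015
  0.07 n62 z0.031 w -0.016..0.016
  0.09 n34 z0.033 w -0.016..0.016
orange 28 [263.46428571 187.92857143] [ 0.55523383 -0.15215162  0.09717678] [ 0.57131444 -0.1368296   0.1172107 ] [ 0.56143488 -0.14450241  0.11258744]
orange 140 [233.55714286 209.6       ] [ 0.47009447 -0.06491899  0.10540979] [ 0.52290487 -0.04192323  0.14495952] [ 0.49462593 -0.05501189  0.13095084]
foot [ 0.49218954 -0.1500471   0.02002579] [0.63746469 0.08458091 0.04499257]
dish [0.63726236 0.16922302 0.02024861] [0.75473172 0.28628203 0.14383964]
   (0.1, 0.13) 1124 [0.63810261 0.16946999] [0.75473172 0.28628203]
   (0.13, 0.16) 53 [0.68646025 0.2172656 ] [0.70886725 0.24002389]
sce
[... 393 characters left out ...]
.0.010
  0.05 n24 z0.028 w -0.009..0.020
  0.07 n61 z0.032 w -0.012..0.017
  0.09 n20 z0.030 w -0.011..0.022
orange 36 [283.16666667 172.72222222] [ 0.46675737 -0.06799654  0.11669378] [ 0.53100048 -0.04646449  0.14400907] [ 0.48986751 -0.0647269   0.13326478]
orange 46 [254.02173913 200.        ] [ 0.56155307 -0.1507334   0.04706239] [ 0.57553993 -0.137697    0.11438811] [ 0.57156798 -0.1440608   0.08926833]
foot [ 0.49328133 -0.14812698  0.02001458] [0.64231476 0.08822152 0.04488232]
dish [0.64266536 0.16893895 0.02031636] [0.76005038 0.28817129 0.14448352]
   (0.1, 0.13) 1259 [0.64266536 0.16938168] [0.75954152 0.28817129]
   (0.13, 0.16) 58 [0.68525963 0.21836494] [0.71082039 0.24015328]
```

View pics/z1.png

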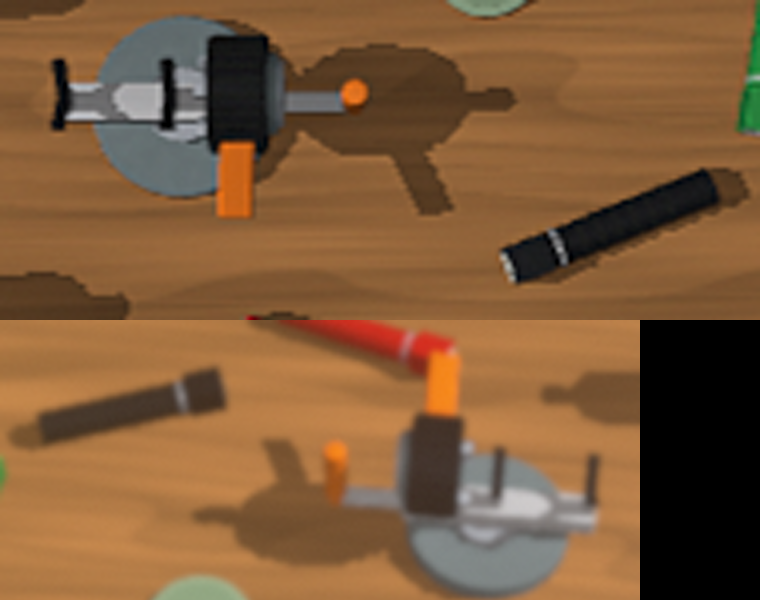

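Run:
```python
from h import *
from scipy.optimize import least_squares
for n in ('top','scene'):
    f=np.load(n+'.npz'); W=f['W']; hsv=cv2.cvtColor(f['p'],cv2.COLOR_RGB2HSV)
    X,Y,Z=W[...,0],W[...,1],W[...,2]
    t=W[(abs(X-.56)<.03)&(abs(Y+.145)<.03)&(Z>.107)]; print(n,'tiller',len(t),t.mean(0),(t.min(0)+t.max(0))/2)
    ft=(np.hypot(X-.56,Y)<.1)&(abs(Z-.03)<.004)
    # foot rim: convex hull of foot-top points
    h=cv2.convexHull(np.float32(W[ft][:,:2]))[:,0]
    r=least_squares(lambda q:np.hypot(*(h-q[:2]).T)-.075,[.56,0],loss='soft_l1',f_scale=.002); print('foot',ft.sum(),r.x,np.round(r.fun*1e3,1))
    for a,b in ((.0,.035),(.05,.12)):
        k=(abs(X-.56)<.05)&(Y>a)&(Y<b)&(Z>.08)
        w=W[k]; print('fork',k.sum(),w.min(0),w.max(0),(w.min(0)+w.max(0))/2)
    s=W[(abs(X-.56)<.05)&(Y>-.09)&(Y<-.02)&(Z>.125)]; print('sleeve',(s.min(0)+s.max(0))/2,s.min(0),s.max(0))
o=monitor.get_obs();print(np.round(R.from_euler('xyz',o['tool_rot'],degrees=True).as_matrix(),3))
```

```text
top tiller 32 [ 0.5619098  -0.14561701  0.11232257] [ 0.56208812 -0.14597309  0.11240816]
foot 104 [ 0.56474701 -0.01153196] [ -2.3  -6.7  -0.4   3.5   1.   -0.8  -2.6  -2.5  -7.9 -26.  -11.5  -5.7]
fork 20 [5.37416883e-01 1.02922779e-04 8.09133354e-02] [0.58977174 0.00474135 0.10204446] [0.56359431 0.00242213 0.0914789 ]
fork 58 [0.53848611 0.07667953 0.08031615] [0.59095414 0.08843427 0.10637754] [0.56472012 0.0825569  0.09334685]
sleeve [ 0.55813734 -0.05747808  0.1388966 ] [ 0.51284018 -0.08890127  0.12501728] [ 0.60343449 -0.02605489  0.15277592]
scene tiller 30 [ 0.56385426 -0.14621034  0.1121683 ] [ 0.56282509 -0.14642654  0.11253591]
foot 168 [0.57372282 0.00596256] [ -6.4 -11.3   7.3  -1.8  -1.2  -0.6  -0.2  -4.5   4.5   2.7   1.2  -2.3
  -3.3]
fork 18 [5.36469435e-01 3.90637215e-04 8.11064316e-02] [0.5915936  0.00364746 0.10454304] [0.56403152 0.00201905 0.09282474]
fork 49 [0.53705336 0.07659258 0.0813475 ] [0.59356229 0.08740624 0.10364991] [0.56530783 0.08199941 0.09249871]
sleeve [ 0.5585434  -0.05820539  0.13825231] [ 0.51037995 -0.08997007  0.12507495] [ 0.60670684 -0.0264407   0.15142968]
[[ 0.    -0.97   0.244]
 [ 0.     0.244  0.97 ]
 [-1.    -0.     0.   ]]
```

{"fn": "step_arm", "kwargs": {"deltas": [[1, -0.06, -0.387, -0.14, 10], [1, -0.06, -0.387, -0.14, 20], [1, -0.06, -0.387, -0.14, 30], [1, -0.06, -0.387, -0.14, 40], [1, -0.06, -0.387, -0.14, 50], [1, -0.06, -0.387, -0.14, 55], [1, -0.06, -0.387, -0.14, 55], [1, -0.06, -0.582, -0.503, 55], [1, -0.06, -0.582, -0.503, 55], [1, -0.06, -0.582, -0.503, 55], [1, -0.06, -0.582, -0.503, 55], [1, -0.06, -0.582, -0.503, 55]]}}

```text
time_s: 2.3
tool_pos: [0.5763, 0.0951, 0.3019]
tool_rot: [15.5, 89.9, 36.4]
force: [0.6, 0.5, -0.1]
grip_width: 0.0868
```

```bash
cat >> h.py <<'E'
def dl(*wps):
    "world waypoints (x,y,z,yaw of tool z or None) -> tool-axis deltas from the measured pose"
    o=monitor.get_obs(); M=R.from_euler('xyz',o['tool_rot'],degrees=True).as_matrix(); y0=np.degrees(np.arctan2(M[1,2],M[0,2]))
    print('t %.2f pos'%o['time_s'],np.round(o['tool_pos'],4),'zyaw %.1f'%y0,'F',np.round(o['force'],1),'grip %.4f'%o['grip_width'])
    for w in wps: print(np.round(M.T@(np.array(w[:3])-o['tool_pos']),4),'turn %.1f'%(-((w[3]-y0+180)%360-180) if len(w)>3 else 0))
E
python3 -c "
from h import *
dl((.6,0,.3,21.1),(.467,-.367,.14,21.1))"
```

```text
t 2.30 pos [0.5763 0.0951 0.3019] zyaw 20.9 F [ 0.6  0.5 -0.1] grip 0.0868
[ 0.0019 -0.0973 -0.0118] turn -0.2
[ 0.1615 -0.3928 -0.267 ] turn -0.2
```

{"fn": "step_arm", "kwargs": {"deltas": [[1, 0, -0.097, -0.012, 0], [1, 0, -0.097, -0.012, 0], [1, 0.16, -0.393, -0.267, 0], [1, 0.16, -0.393, -0.267, 0], [1, 0.16, -0.393, -0.267, 0], [1, 0.16, -0.393, -0.267, 0], [1, 0.16, -0.393, -0.267, 0], [1, 0.16, -0.393, -0.267, 0], [1, 0.16, -0.393, -0.267, 0], [1, 0.16, -0.393, -0.267, 0], [1, 0.16, -0.393, -0.267, 0]]}}

```text
time_s: 3.68
tool_pos: [0.4671, -0.3647, 0.1416]
tool_rot: [34.3, 89.9, 55.2]
force: [-0.2, 0.4, 0.2]
grip_width: 0.0868
```

```bash
python3 -c "
from h import *
dl((.467,-.367,.022,21.1))"
```

```text
t 3.67 pos [ 0.4671 -0.3647  0.1416] zyaw 20.9 F [-0.2  0.4  0.2] grip 0.0868
[ 0.1196 -0.0022 -0.001 ] turn -0.2
```

{"fn": "step_arm", "kwargs": {"deltas": [[1, 0.06, -0.002, -0.001, 0], [1, 0.105, -0.002, -0.001, 0], [1, 0.118, -0.002, -0.001, 0], [1, 0.119, -0.002, -0.001, 0], [-1, 0.119, -0.002, -0.001, 0], [-1, 0.119, -0.002, -0.001, 0], [-1, 0.119, -0.002, -0.001, 0], [-1, 0.119, -0.002, -0.001, 0], [-1, 0.119, -0.002, -0.001, 0]], "newtons": 30}}

```text
time_s: 4.8
tool_pos: [0.4663, -0.3676, 0.0226]
tool_rot: [-7.9, 90.0, 13.0]
force: [1.2, -0.3, -1.1]
grip_width: 0.0449
```

```bash
python3 -c "
from h import *
dl((.52,-.27,.25,-.6),(.565,.062,.25,-.6))"
```

```text
t 4.80 pos [ 0.4663 -0.3676  0.0226] zyaw 20.9 F [ 1.2 -0.3 -1.1] grip 0.0449
[-0.2273  0.0721  0.085 ] turn 21.5
[-0.2273  0.3663  0.2452] turn 21.5
```

{"fn": "step_arm", "kwargs": {"deltas": [[-1, 0, 0, 0, 0], [-1, 0, 0, 0, 0], [-1, 0, 0, 0, 0], [-1, -0.05, 0, 0, 0], [-1, -0.11, 0, 0, 0], [-1, -0.17, 0.02, 0.02, 0], [-1, -0.227, 0.072, 0.085, 10], [-1, -0.227, 0.072, 0.085, 20], [-1, -0.227, 0.072, 0.085, 21.5]]}}

```text
time_s: 5.92
tool_pos: [0.5231, -0.2663, 0.2509]
tool_rot: [14.7, 89.8, 14.4]
force: [-0.6, -0.4, -2.5]
grip_width: 0.0311
```

```bash
python3 -c "
from h import *
dl((.5648,.062,.25,-.6),(.5648,.062,.16,-.6))
p,d=read_camera('top'); W=cloud('top',d)
hsv=cv2.cvtColor(p,cv2.COLOR_RGB2HSV)
c=monitor.get_obs()['tool_pos']
m=(abs(W[...,2]-c[2])<.03)&(hsv[...,2]<90)&(abs(W[...,0]-c[0])<.06)&(abs(W[...,1]-c[1])<.15)
q=W[m];print(m.sum(),q.min(0),q.max(0));save('lift',cv2.resize(p[150:290,180:380],(800,560)))
"
```

```text
t 5.92 pos [ 0.5231 -0.2663  0.2509] zyaw -0.3 F [-0.6 -0.4 -2.5] grip 0.0311
[0.0013 0.3286 0.0398] turn 0.3
[0.0913 0.3285 0.0395] turn 0.3
303 [ 0.50718638 -0.23744539  0.23648764] [ 0.53881862 -0.16182435  0.26477998]
```

View pics/lift.png

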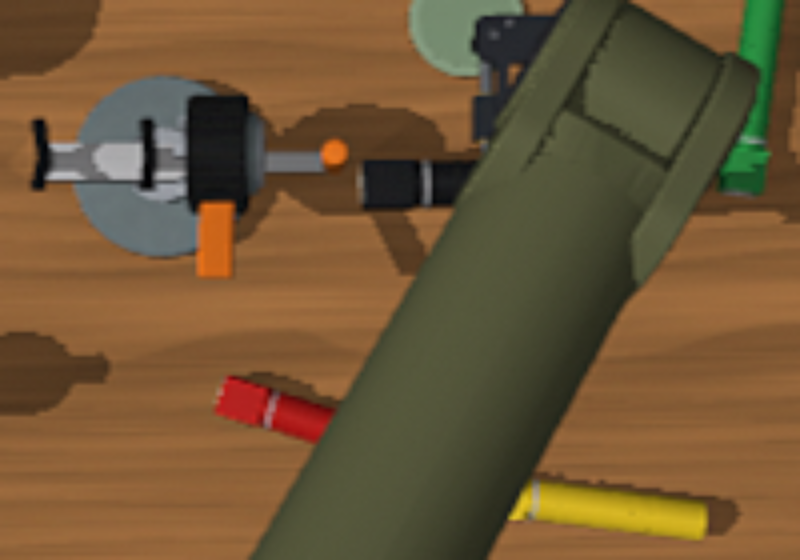

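{"fn": "step_arm", "kwargs": {"deltas": [[-1, 0, 0.06, 0.01, 0], [-1, 0, 0.12, 0.02, 0], [-1, 0, 0.18, 0.03, 0], [-1, 0, 0.24, 0.04, 0.3], [-1, 0, 0.3, 0.04, 0.3], [-1, 0, 0.3285, 0.04, 0.3], [-1, 0.05, 0.3285, 0.04, 0.3], [-1, 0.09, 0.3285, 0.04, 0.3], [-1, 0.112, 0.3285, 0.04, 0.3], [-1, 0.112, 0.3285, 0.04, 0.3]]}}

```text
time_s: 7.22
tool_pos: [0.5613, 0.0558, 0.1345]
tool_rot: [-156.7, 89.6, -157.7]
force: [-0.2, -0.5, -1.4]
grip_width: 0.0313
```

```bash
python3 -c "
from h import *
dl((.5648,.062,.1066,-.6))
p,d=read_camera('scene'); W=cloud('scene',d)
hsv=cv2.cvtColor(p,cv2.COLOR_RGB2HSV)
c=monitor.get_obs()['tool_pos']
m=(abs(W[...,2]-c[2])<.03)&(hsv[...,2]<90)&(abs(W[...,0]-c[0])<.04)&(W[...,1]>.1)&(W[...,1]<.25)
q=W[m];print(m.sum(),q.min(0),q.max(0));save('lay',cv2.resize(p[140:270,200:400],(800,520)))
"
```

```text
t 7.22 pos [0.5613 0.0558 0.1345] zyaw -1.0 F [-0.2 -0.5 -1.4] grip 0.0313
[0.0279 0.0063 0.0036] turn -0.4
192 [0.55213522 0.10214516 0.11626983] [0.58262699 0.15769475 0.15198047]
```

View pics/lay.png

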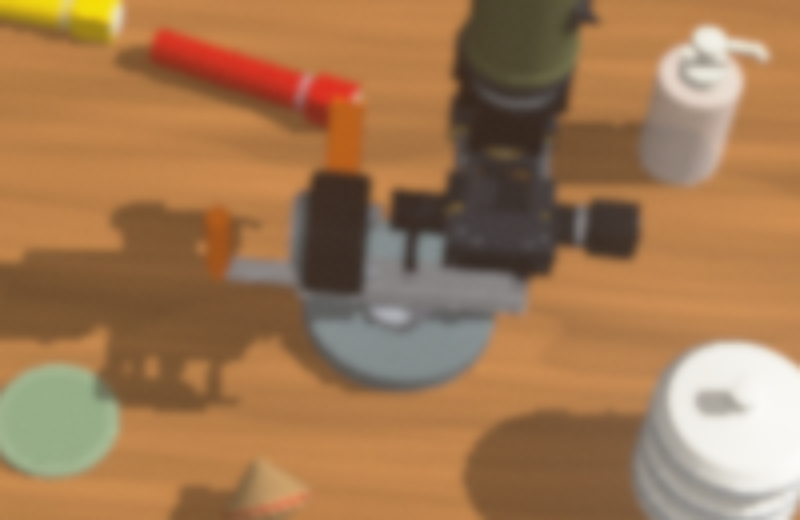

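{"fn": "step_arm", "kwargs": {"deltas": [[-1, 0, 0, 0, 0], [-1, 0, 0, 0, 0], [-1, 0, 0, 0, 0]]}}

```text
time_s: 7.65
tool_pos: [0.5642, 0.0581, 0.1383]
tool_rot: [23.1, 89.9, 22.2]
force: [-0.1, -1.0, -2.1]
grip_width: 0.0312
```

```bash
python3 -c "
from h import *
dl((.5648,.062,.1066,-.6))"
```

```text
t 7.65 pos [0.5642 0.0581 0.1383] zyaw -0.9 F [-0.1 -1.  -2.1] grip 0.0312
[0.0317 0.0039 0.0005] turn -0.3
```

{"fn": "step_arm", "kwargs": {"deltas": [[-1, 0, 0.004, 0.001, -0.3], [-1, 0.008, 0.004, 0.001, -0.3], [-1, 0.016, 0.004, 0.001, -0.3], [-1, 0.024, 0.004, 0.001, -0.3], [-1, 0.028, 0.004, 0.001, -0.3], [-1, 0.031, 0.004, 0.001, -0.3], [-1, 0.032, 0.004, 0.001, -0.3], [-1, 0.032, 0.004, 0.001, -0.3]]}}

```text
time_s: 8.65
tool_pos: [0.5654, 0.0619, 0.106]
tool_rot: [9.5, 89.9, 8.9]
force: [1.3, 0.2, -1.7]
grip_width: 0.031
```

```bash
python3 -c "
from h import *
dl((.5648,.022,.1066,-.6))"
```

```text
t 8.65 pos [0.5654 0.0619 0.106 ] zyaw -0.6 F [ 1.3  0.2 -1.7] grip 0.0310
[-0.0006 -0.0399 -0.0002] turn -0.0
```

{"fn": "step_arm", "kwargs": {"deltas": [[-1, 0.001, 0, 0, 0], [-1, 0.002, 0, 0, 0], [-1, 0.003, 0, 0, 0], [-1, 0.003, 0, 0, 0]]}}

```text
time_s: 9.15
tool_pos: [0.5658, 0.0619, 0.1056]
tool_rot: [41.4, 89.9, 40.8]
force: [-4.7, -0.6, 16.1]
grip_width: 0.0307
```

{"fn": "step_arm", "kwargs": {"deltas": [[-0.1, -0.002, 0, -0.001, 0], [-0.1, -0.002, 0, -0.001, 0], [-0.1, -0.002, 0, -0.001, 0], [-0.1, -0.002, 0, -0.001, 0]]}}

```text
time_s: 9.65
tool_pos: [0.5636, 0.062, 0.1042]
tool_rot: [-164.1, 90.0, -164.7]
force: [0.4, -0.3, -0.5]
grip_width: 0.039
```

```bash
python3 -c "
from h import *
dl((.5648,.022,.1066,-.6))
p,d=read_camera('top'); W=cloud('top',d)
hsv=cv2.cvtColor(p,cv2.COLOR_RGB2HSV)
m=(abs(W[...,2]-.11)<.03)&(hsv[...,2]<110)&(abs(W[...,0]-.565)<.03)&(W[...,1]>.1)&(W[...,1]<.25)
q=W[m];print(m.sum(),q.min(0),q.max(0),np.median(q,0))
"
```

```text
t 9.65 pos [0.5636 0.062  0.1042] zyaw -0.6 F [ 0.4 -0.3 -0.5] grip 0.0390
[-0.0024 -0.04    0.0017] turn -0.0Traceback (most recent call last):
  File "<string>", line 7, in <module>
    q=W[m];print(m.sum(),q.min(0),q.max(0),np.median(q,0))
                         ~~~~~^^^
    return umr_minimum(a, axis, None, out, keepdims, initial, where)
ValueError: zero-size array to reduction operation minimum which has no identity
```

```bash
python3 -c "
from h import *
p,d=read_camera('scene'); W=cloud('scene',d)
hsv=cv2.cvtColor(p,cv2.COLOR_RGB2HSV)
m=(abs(W[...,2]-.10)<.04)&(abs(W[...,0]-.565)<.04)&(W[...,1]>.1)&(W[...,1]<.25)
q=W[m];print(m.sum(),q.min(0),q.max(0),np.median(q,0))
save('laid',cv2.resize(p[150:260,220:380],(800,550)))
"
```

```text
262 [0.5492955  0.10543334 0.08230433] [0.58599843 0.16757951 0.12185108] [0.57648903 0.13923278 0.11360015]
```

View pics/laid.png

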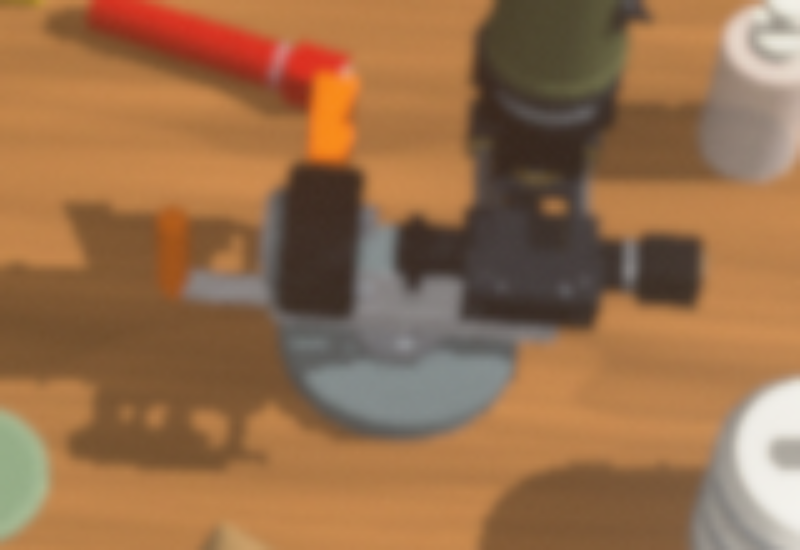

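{"fn": "step_arm", "kwargs": {"deltas": [[-1, 0, 0, 0, 0], [-1, 0, 0, 0, 0], [-1, 0, 0, 0, 0], [-1, 0, -0.008, 0, 0], [-1, 0, -0.016, 0, 0], [-1, 0, -0.024, 0, 0], [-1, 0, -0.03, 0, 0], [-1, 0, -0.034, 0, 0], [-1, 0, -0.034, 0, 0]], "newtons": 25}}

```text
time_s: 10.88
tool_pos: [0.5642, 0.0273, 0.1052]
tool_rot: [6.6, 89.9, 5.9]
force: [4.5, 1.2, 2.2]
grip_width: 0.0314
```

{"fn": "step_arm", "kwargs": {"deltas": [[-1, 0, -0.002, 0, 0], [-1, 0, -0.004, 0, 0], [-1, 0, -0.005, 0, 0], [-1, 0, -0.006, 0, 0], [-1, 0, -0.006, 0, 0]]}}

```text
time_s: 11.5
tool_pos: [0.5642, 0.0244, 0.1052]
tool_rot: [60.8, 89.8, 60.2]
force: [4.7, 6.3, 2.3]
grip_width: 0.0315
```

{"fn": "step_arm", "kwargs": {"deltas": [[-1, 0, -0.001, 0, 0], [-1, 0, -0.002, 0, 0], [-1, 0, -0.003, 0, 0], [-1, 0, -0.003, 0, 0]]}}

```text
time_s: 12.0
tool_pos: [0.5641, 0.0244, 0.1052]
tool_rot: [75.4, 89.6, 74.9]
force: [5.3, 11.4, 1.3]
grip_width: 0.0315
```

```bash
python3 -c "
from h import *
dl((.5648,.022,.1066,-.6))
p,d=read_camera('scene'); W=cloud('scene',d)
m=(abs(W[...,2]-.10)<.04)&(abs(W[...,0]-.565)<.04)&(W[...,1]>.09)&(W[...,1]<.25)
q=W[m];print(m.sum(),q.min(0),q.max(0),np.median(q,0))
"
```

```text
t 12.00 pos [0.5641 0.0244 0.1052] zyaw -0.5 F [ 5.3 11.4  1.3] grip 0.0315
[-0.0014 -0.0023  0.0007] turn 0.1
191 [0.54887281 0.0903136  0.08510134] [0.58568683 0.12965944 0.12179076] [0.57462814 0.10945829 0.11361925]
```

{"fn": "step_arm", "kwargs": {"deltas": [[0.3, 0, 0, 0, 0], [0.3, 0, 0, 0, 0], [0.3, 0, 0, 0, 0], [0.3, -0.05, 0, 0, 0], [0.3, -0.1, 0, 0, 0], [-1, -0.14, 0, 0, -10], [-1, -0.14, 0, 0, -20], [-1, -0.14, 0, 0, -30], [-1, -0.14, 0, 0, -40], [-1, -0.14, 0, 0, -50], [-1, -0.14, 0, 0, -60], [-1, -0.14, 0, 0, -70]]}}

```text
time_s: 13.55
tool_pos: [0.5626, 0.018, 0.244]
tool_rot: [130.8, 89.9, -159.6]
force: [0.1, -0.1, 0.7]
grip_width: 0.0016
```

```bash
python3 -c "
from h import *
dl((.482,-.057,.22,89.4),(.482,-.057,.18,89.4))
p,d=read_camera('scene'); W=cloud('scene',d)
m=(abs(W[...,2]-.10)<.04)&(abs(W[...,0]-.565)<.04)&(W[...,1]>.09)&(W[...,1]<.25)
q=W[m];print(m.sum(),q.min(0),q.max(0),np.median(q,0))
"
```

```text
t 13.55 pos [0.5626 0.018  0.244 ] zyaw 69.6 F [ 0.1 -0.1  0.7] grip 0.0016
[ 0.0242  0.0494 -0.0984] turn -19.8
[ 0.0642  0.0493 -0.0983] turn -19.8
190 [0.54906805 0.0908287  0.08682887] [0.58543759 0.13005819 0.12126055] [0.5755744  0.10916236 0.11358223]
```

{"fn": "step_arm", "kwargs": {"deltas": [[-1, 0.024, 0.025, -0.05, -10], [-1, 0.024, 0.049, -0.098, -19.8], [-1, 0.024, 0.049, -0.098, -19.8], [-1, 0.064, 0.049, -0.098, -19.8], [-1, 0.064, 0.049, -0.098, -19.8]]}}

```text
time_s: 14.22
tool_pos: [0.481, -0.0551, 0.1783]
tool_rot: [95.0, 89.7, -175.9]
force: [0.1, 0.4, 0.3]
grip_width: 0.0003
```

```bash
python3 -c "
from h import *
dl((.482,-.057,.11,89.4))
p,d=read_camera('scene'); save('lev',cv2.resize(p[130:260,220:380],(738,600)))
"
```

```text
t 14.22 pos [ 0.481  -0.0551  0.1783] zyaw 89.0 F [0.1 0.4 0.3] grip 0.0003
[ 0.0683 -0.0014 -0.0019] turn -0.4
```

View pics/lev.png

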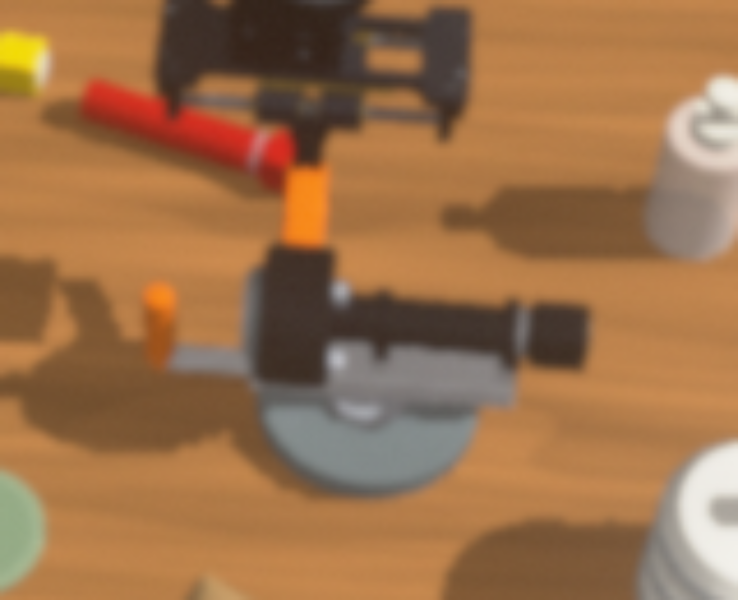

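{"fn": "step_arm", "kwargs": {"deltas": [[-1, 0.01, -0.001, -0.002, 0], [-1, 0.02, -0.001, -0.002, 0], [-1, 0.03, -0.001, -0.002, 0], [-1, 0.04, -0.001, -0.002, 0], [-1, 0.05, -0.001, -0.002, 0], [-1, 0.055, -0.001, -0.002, 0], [-1, 0.06, -0.001, -0.002, 0], [-1, 0.06, -0.001, -0.002, 0]]}}

```text
time_s: 15.28
tool_pos: [0.484, -0.0575, 0.1201]
tool_rot: [-108.8, 90.0, -19.7]
force: [1.2, 0.1, -0.1]
grip_width: 0.0004
```

{"fn": "step_arm", "kwargs": {"deltas": [[-1, 0.003, 0, 0, 0], [-1, 0.006, 0, 0, 0], [-1, 0.009, 0, 0, 0], [-1, 0.012, 0, 0, 0], [-1, 0.014, 0, 0, 0], [-1, 0.014, 0, 0, 0]]}}

```text
time_s: 16.02
tool_pos: [0.4853, -0.0575, 0.1078]
tool_rot: [-82.3, 89.8, 6.8]
force: [-1.0, 0.2, 9.3]
grip_width: 0.0002
```

{"fn": "step_arm", "kwargs": {"deltas": [[-1, 0.002, 0, 0, 0], [-1, 0.004, 0, 0, 0], [-1, 0.006, 0, 0, 0], [-1, 0.006, 0, 0, 0]]}}

```text
time_s: 16.52
tool_pos: [0.4861, -0.0575, 0.1033]
tool_rot: [-78.1, 89.7, 11.1]
force: [-3.6, -0.8, 17.3]
grip_width: 0.0002
```

{"fn": "step_arm", "kwargs": {"deltas": [[-1, 0.002, 0, 0, 0], [-1, 0.004, 0, 0, 0], [-1, 0.005, 0, 0, 0], [-1, 0.005, 0, 0, 0], [-1, 0.005, 0, 0, 0]]}}

```text
time_s: 17.15
tool_pos: [0.4873, -0.0579, 0.0998]
tool_rot: [-82.0, 89.6, 7.1]
force: [-5.8, -0.2, 25.7]
grip_width: 0.0003
```

{"fn": "step_arm", "kwargs": {"deltas": [[-1, -0.05, 0, 0, 0], [-1, -0.1, 0, 0, 0], [0, -0.1, -0.04, -0.04, 10], [0, -0.1, -0.08, -0.085, 20], [0, -0.1, -0.08, -0.085, 30], [0, -0.1, -0.08, -0.085, 40], [0, -0.1, -0.08, -0.085, 50], [0, -0.1, -0.08, -0.085, 60], [0, -0.1, -0.08, -0.085, 70], [0, -0.1, -0.08, -0.085, 80], [0, -0.1, -0.08, -0.085, 90], [0, -0.1, -0.08, -0.085, 90]]}}

```text
time_s: 18.65
tool_pos: [0.5624, -0.1434, 0.1948]
tool_rot: [-168.0, 89.9, -168.8]
force: [0.5, -0.2, 0.4]
grip_width: 0.0432
```

```bash
cat > head.py <<'E'
from h import *
def state(tag=None,crop=(130,270,220,400)):
    p,d=read_camera('scene'); W=cloud('scene',d); hsv=cv2.cvtColor(p,cv2.COLOR_RGB2HSV)
    X,Y,Z=W[...,0],W[...,1],W[...,2]
    org=(hsv[...,0]<14)&(hsv[...,1]>170)&(hsv[...,2]>120)&(Z>.04)&(abs(X-.53)<.12)&(abs(Y+.05)<.17)
    k,l,s,c=cv2.connectedComponentsWithStats(org.astype('uint8'))
    for i in range(1,k):
        if s[i,4]>8: w=W[l==i]; print('orange',s[i,4],np.round(w.min(0),4),np.round(w.max(0),4))
    t=W[(hsv[...,2]<110)&(Z>.085)&(Z<.125)&(np.hypot(X-.564,Y+.006)<.17)&(np.hypot(X-.564,Y+.006)>.1)&(Y>.05)]
    if len(t): print('torch head',len(t),np.round(t.min(0),4),np.round(t.max(0),4))
    if tag: y0,y1,x0,x1=crop; save(tag,cv2.resize(p[y0:y1,x0:x1],(740,576)))
    return p,W
E
python3 -c "
from head import *
dl((.5625,-.146,.15,-.6),(.5625,-.146,.103,-.6))
state('clamped')"
```

```text
t 18.65 pos [ 0.5624 -0.1434  0.1948] zyaw -0.7 F [ 0.5 -0.2  0.4] grip 0.0432
[ 0.0448 -0.0025  0.0002] turn -0.1
[ 0.0918 -0.0025  0.0002] turn -0.1
orange 38 [ 0.4624 -0.0696  0.0835] [ 0.5409 -0.0433  0.1426]
orange 86 [ 0.5535 -0.1541  0.0431] [ 0.5804 -0.1381  0.1179]
torch head 157 [0.5509 0.0929 0.0854] [0.5843 0.128  0.1222]
```

View pics/clamped.png

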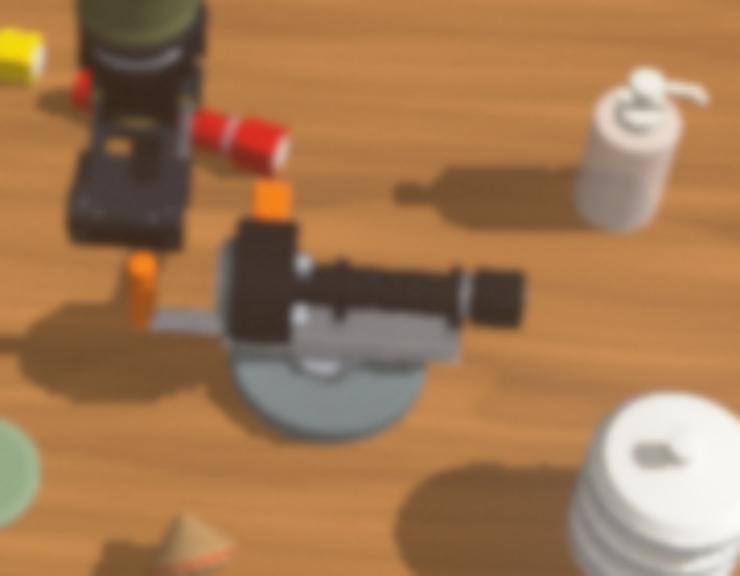

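{"fn": "step_arm", "kwargs": {"deltas": [[0, 0.045, -0.002, 0, 0], [0, 0.08, -0.002, 0, 0], [0, 0.093, -0.002, 0, 0], [0, 0.093, -0.002, 0, 0], [-1, 0.093, -0.002, 0, 0], [-1, 0.093, -0.002, 0, 0], [-1, 0.093, -0.002, 0, 0], [-1, 0.093, -0.002, 0, 0]], "newtons": 15}}

```text
time_s: 19.7
tool_pos: [0.5633, -0.1457, 0.1034]
tool_rot: [2.8, 89.9, 1.9]
force: [0.5, -1.3, 3.1]
grip_width: 0.0197
```

```bash
python3 -c "
from h import *
c=np.array([.564,-.006])
W=[]
for a in np.linspace(89.4,60.3,11)[1:]:
    p=c-.14*np.array([np.cos(np.radians(a)),np.sin(np.radians(a))]); W.append((*p,.1025,a-90))
dl(*W)"
```

```text
t 19.70 pos [ 0.5633 -0.1457  0.1034] zyaw -0.8 F [ 0.5 -1.3  3.1] grip 0.0197
[ 0.0009 -0.0001 -0.0079] turn 2.7
[ 0.0008  0.0004 -0.015 ] turn 5.6
[ 0.0008  0.0012 -0.022 ] turn 8.5
[ 0.0008  0.0025 -0.029 ] turn 11.4
[ 0.0008  0.0041 -0.0359] turn 14.3
[ 0.0008  0.006  -0.0428] turn 17.2
[ 0.0008  0.0083 -0.0495] turn 20.1
[ 0.0008  0.0109 -0.0561] turn 23.0
[ 0.0008  0.0138 -0.0626] turn 26.0
[ 0.0008  0.0171 -0.0689] turn 28.9
```

{"fn": "step_arm", "kwargs": {"deltas": [[-1, 0, 0, -0.008, 2.7], [-1, 0, 0.0004, -0.015, 5.6], [-1, 0, 0.0012, -0.022, 8.5], [-1, 0, 0.0025, -0.029, 11.4], [-1, 0, 0.0041, -0.036, 14.3], [-1, 0, 0.006, -0.0428, 17.2], [-1, 0, 0.0083, -0.0495, 20.1], [-1, 0, 0.0109, -0.0561, 23], [-1, 0, 0.0138, -0.0626, 26], [-1, 0, 0.0171, -0.0689, 28.9], [-1, 0, 0.0171, -0.0689, 28.9], [-1, 0, 0.0171, -0.0689, 28.9]]}}

```text
time_s: 21.2
tool_pos: [0.4946, -0.1272, 0.1033]
tool_rot: [77.4, 89.9, 47.8]
force: [-1.0, 1.6, 6.7]
grip_width: 0.0192
```

```bash
cat > aim.py <<'E'
from h import *
dl()
for n in ('scene','top'):
    p,d=read_camera(n); W=cloud(n,d); hsv=cv2.cvtColor(p,cv2.COLOR_RGB2HSV); X,Y,Z=W[...,0],W[...,1],W[...,2]
    r=np.hypot(X-.564,Y+.006); 
    m=(hsv[...,2]<110)&(Z>.085)&(Z<.125)&(r<.15)&(r>.03)&(Y>0)&(abs(X-.62)<.08)
    q=W[m]; d2=W[(abs(X-.7)<.1)&(abs(Y-.22)<.1)&(Z>.1)]; k=W[(abs(X-.7)<.1)&(abs(Y-.22)<.1)&(Z>.13)]
    c=(d2.min(0)+d2.max(0))/2
    top=q[q[:,2]>.112]; s=cv2.minAreaRect(np.float32(top[:,:2]*1000))
    f=cv2.fitLine(np.float32(top[:,:2]),cv2.DIST_HUBER,0,.01,.01).ravel()
    print(n,len(q),'rect',s,'line yaw %.2f'%(np.degrees(np.arctan2(f[1],f[0]))%180),f[2:],'dish',c[:2],k.mean(0)[:2])
    t=W[(abs(X-.5)<.05)&(abs(Y+.13)<.04)&(Z>.107)&(hsv[...,0]<14)&(hsv[...,1]>170)]
    if len(t): t=(t.min(0)+t.max(0))/2; print('tiller',t[:2],'yaw via chuck',np.degrees(np.arctan2(-.006-t[1],.564-t[0])),'miss mm',1000*np.cross(np.array([.564,-.006])-t[:2],c[:2]-t[:2])/.14)
E
python3 aim.py
```

```text
t 21.20 pos [ 0.4946 -0.1272  0.1033] zyaw -29.7 F [-1.   1.6  6.7] grip 0.0192
scene 397 rect ((606.54541015625, 63.58696365356445), (106.0476303100586, 30.91448402404785), 58.81576919555664) line yaw 60.76 [0.6103101 0.0677907] dish [0.70164775 0.22911978] [0.6995795  0.22861405]
tiller [ 0.51169541 -0.15475586] yaw via chuck 70.62762962912231 miss mm -58.41475372966748
top 377 rect ((605.4131469726562, 65.00061798095703), (105.46621704101562, 31.574539184570312), 62.262454986572266) line yaw 60.52 [0.6072733  0.06966753] dish [0.69643126 0.22788664] [0.69707282 0.2288176 ]aim.py:13: DeprecationWarning: Arrays of 2-dimensional vectors are deprecated. Use arrays of 3-dimensional vectors instead. (deprecated in NumPy 2.0)
  if len(t): t=(t.min(0)+t.max(0))/2; print('tiller',t[:2],'yaw via chuck',np.degrees(np.arctan2(-.006-t[1],.564-t[0])),'miss mm',1000*np.cross(np.array([.564,-.006])-t[:2],c[:2]-t[:2])/.14)
```

{"fn": "step_arm", "kwargs": {"deltas": [[0, 0, 0, 0, 0], [0, 0, 0, 0, 0], [0, 0, 0, 0, 0], [0, -0.05, 0, 0, 0], [0, -0.11, 0, 0, 0], [0, -0.17, -0.03, 0, 0], [0, -0.17, -0.09, 0, 0], [0, -0.17, -0.15, 0, 0], [0, -0.17, -0.18, 0, 0], [0, -0.17, -0.18, 0, 0], [0, -0.17, -0.18, 0, 0]]}}

```text
time_s: 22.68
tool_pos: [0.4051, -0.2828, 0.2723]
tool_rot: [122.2, 90.0, 92.5]
force: [0.2, 1.2, -0.2]
grip_width: 0.0438
```

```bash
sed -i 's/^import numpy.*/&/' h.py
cat >> aim.py <<'E'
p0=np.load('top.npz')['p']; y,d=read_camera('top')
a=cv2.resize(y[110:270,110:370],(780,480)); save('final',a)
E
python3 -W ignore aim.py; python3 -c "
from head import *
state()"
```

```text
t 22.68 pos [ 0.4051 -0.2828  0.2723] zyaw -29.7 F [ 0.2  1.2 -0.2] grip 0.0438
scene 403 rect ((607.382080078125, 63.97527313232422), (105.17910766601562, 29.573732376098633), 59.864715576171875) line yaw 60.26 [0.61017513 0.06707288] dish [0.70025046 0.22887761] [0.69937601 0.22878594]
tiller [ 0.49961256 -0.12887754] yaw via chuck 62.345603733538525 miss mm -11.563950585150723
top 377 rect ((605.7906494140625, 65.30210876464844), (104.6764907836914, 31.461910247802734), 62.46086502075195) line yaw 61.08 [0.60732204 0.07001378] dish [0.69626912 0.22807072] [0.69734189 0.22916104]
tiller [ 0.49486281 -0.12689143] yaw via chuck 60.23498116260571 miss mm 1.3770648629591011
orange 30 [ 0.4472 -0.0294  0.0859] [ 0.5226 -0.0083  0.1369]
orange 79 [ 0.4879 -0.1357  0.041 ] [ 0.5073 -0.1195  0.1172]
torch head 164 [0.606  0.0717 0.086 ] [0.6461 0.1137 0.1236]
```

View pics/final.png

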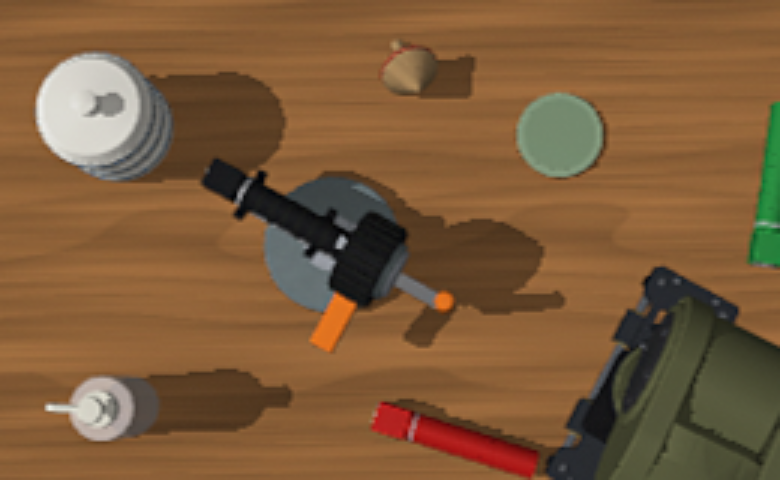

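```bash
python3 -c "
from h import *
u=np.array([.4965,.868]);c=np.array([.564,-.006])
for n in ('top','scene'):
    p,d=read_camera(n);W=cloud(n,d);s=(W[...,:2]-c)@u;v=(W[...,:2]-c)@np.array([-u[1],u[0]]);Z=W[...,2]
    m=(s>.08)&(s<.17)&(abs(v)<.03)&(Z>.07)&(Z<.14);print(n,m.sum(),'lens at',s[m].max(),'v',v[m].min(),v[m].max())
    l=(abs(s+.051)<.012)&(v>.05)&(v<.12)&(Z>.04);f=np.polyfit(v[l],Z[l],1);print('lever angle',np.degrees(np.arctan(f[0])),'sleeve',.5236-np.arctan(f[0]),l.sum())
"
```

```text
top 222 lens at 0.13476070985206345 v -0.027129348619402787 0.028075571249428482
lever angle -10.28286971727382 sleeve 0.7030699331200465 131
scene 298 lens at 0.13707704212041358 v -0.028857221376572793 0.028635608434056114
lever angle -12.303222637591833 sleeve 0.7383317436318786 71
```

Lens at 135–137 mm (135 expected when fully home); sleeve at about 0.72, so past first contact and clamped. Handing in.

```bash
python3 -c "
from cell import env
print(env.sign_off())"
```

```text
the job is handed in; nothing more can be done
None
```

The torch is laid in the cradle, pushed home, clamped in the chuck and aimed at the porcelain stack. I handed the job in at about 23 s of the 69 s allowed, with the arm clear of everything.

- **Tail at the stop:** the tail met a hard stop with about 11 N of push. After the swing the lens face measured 135 and 137 mm ahead of the chuck in the two cameras; 135 mm means fully home.
- **Clamping:** I pressed the lever to about 26 N. It stayed down with the sleeve at about 0.70–0.74 rad, past the 0.67 rad where the jaws meet the torch. I did not test the grip by pulling on the torch.
- **Aim:** the tiller and chuck positions give a heading of about 60.2°, with 60.3° wanted, so the beam passes about 1.4 mm from the stack's middle. Direct line fits on the torch gave 60.3° and 61.1°. The scene camera's tiller reading implied an 11.6 mm miss; I discounted it because at its viewing angle it also catches the post's side.
- **Bystanders:** the porcelain measured where it was at the start. The dispenser, coaster and spinning top look unmoved in the final picture, but I did not measure them.

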